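Feel for the fullest stopper tin and tip it out into the crate

ROBOT

A 6-joint arm with a two-finger parallel gripper is mounted at the origin on the work surface. World frame = base frame: x ahead of the robot, y to its left, z up, the work surface at z = 0. Lengths are in m, angles in rad, forces in N, time in s.
With the tool pointing down it reaches from about 0.35 to 0.775 m from the base axis. Payload 7.3 kg.
Tool frame: the origin (TCP) lies midway between the tips of the shut fingers; the grasp point (between the pads) lies 19 mm behind it (robot.tcp_to_grasp is the distance from the TCP to the grasp point, in m); x points along the fingers, z is the direction in which the jaws open and shut, and the axes are right-handed (so a half turn about x gives the same grasp; the last joint's range is limited). The gripper opens to 92 mm and grips with 3 to 60 N. Pads are 19 mm wide; open, the fingers measure 130 mm over their backs; the gripper's body (75 mm by 190 mm) begins 47 mm behind the grasp point.
Start: joints at [-1.482, 0.342, 1.524, -0, 1.275, -0.146], TCP at [0.122, -0.511, 0.227] pointing down, gripper open.
Joint ranges: [-2.53, 2.53], [-0.77, 2.02], [0.04, 2.7], [-1, 4.14], [0.28, 2.66], [-3.11, 3.11]. Speed limits (rad/s): [2.57, 2.57, 3.14, 3.14, 3.14, 3.14].

INTERFACE

Orientations are given as [roll, pitch, yaw] about the fixed x, y, z axes, in that order (R = Rz(yaw) Ry(pitch) Rx(roll)).
In Python, from cell import robot gives the robot as it stands.
- The arm moves only by the tool move_arm, never from a script. Its argument "deltas" is a list of rows, each an object with "dp": the shift along the tool's x, y, z in m, a list of three; "turn": the turn, a rotation vector about the tool's x, y, z in degrees, a list of three. A call has 1 to 10 rows; each row is the pose to reach, as a shift and turn from the pose commanded when the call began, along the tool's axes at that moment; what a row does not reach only later rows make up. A row lasts 1/10 s, in which the tool goes at most 50 mm and 8.59 degrees, less where a joint would pass 70% of its speed; a pose out of reach is approached as far as the arm can. A call with a gripper value outside its range is refused whole. "hand" is the finger opening in m, from 0 to 0.0918, set as the call begins (left out, the last holds). The fingers move at their own pace and stop on an object; "squeeze" is the grip in N (left out, the last holds). Time passes only in rows, so rows that repeat a pose let the fingers close. It gives the time, the measured TCP pose, the force and the opening at its end, in the units of the state.
- robot.observe(): the state, without advancing time (a new reading comes with each control period).
- robot.read_camera(name): name is "scene" or "top" or "wrist"; returns (picture, depth): 400x640x3 uint8, red, green, blue; 400x640 float32, m along the optical axis (not along the pixel's ray), 0 where there is no reading.
- robot.camera_info(name): a dict with "fx", "fy", "cx", "cy" (pixels), "k1" (the pictures are not rectified: a ray, as slopes to the right and down, at radius r is drawn at 1 + k1 r^2 times it, then the intrinsics apply), "R" (3x3) and "t" (3): a world point X has camera coordinates R X + t. Camera axes: x right, y down, z forward; pixel columns grow to the right and rows downward; lengths in m; the calibration is good to about 2 mm. A picture is of the moment at which its call begins: read the wrist's pose just before it. camera_info takes no time and is no camera call; for the wrist camera it gives the pose at the moment of the call.
- robot.hand_in(): hands the job in, once; it reports no verdict.
The state is a dict: "time": time; "qpos": joint angles; "qvel": joint speeds; "joint_efforts": joint torques, N m; "tool_pos": TCP position; "tool_rot": TCP orientation; "contact_force": force on the tool from outside, world axes, zero at the start; "torque": the same for the moment, N m; "opening": finger opening in m.
Only numpy, scipy, OpenCV 4.12 (cv2) and the standard library are available. Lean on these libraries where they do the work, as an engineer would, in place of code of your own. Each camera call takes 0.05 s, during which the arm holds its last target.

TASK

One of the three tins in the tipping rack holds five bottle stoppers, the other two hold only one or two; the lids hide them, but you can feel which is the heaviest by rocking each tin a little. Bring the wooden crate up to the rack in front of the fullest tin and tip that tin slowly forward until its catch clicks in and keeps it tipped, so that all five stoppers end up in the crate. Leave the other two tins upright with their stoppers inside, spill nothing on the counter, and do not disturb the bottle, the glasses, the corkscrew or the bowl of corks.

Things in the scene. Friction and masses are not known exactly. Their poses are not given: they have to be found in the camera images.
- rack: fixed tipping rack: dark wood base board (x -84 to +10 mm, 476 mm wide, 15 high), four steel uprights 185 mm high at y = +-75, +-225 mm, three identical bright-metal tins between them on one axle 160 mm above the counter. Origin on the counter below the axle's middle; x = the way the tins tip (away from the robot), y = along the axle to the robot's left. Spring catches: in the 18 mm gap on each tin's +y side
- tin_1 (a joint): tilt of the left tin (rack y = +150 mm): 0 = upright, resting on the bar behind; grows as its top tips away from the robot. At 2.08 rad its spring catch snaps in behind a stud and blocks the way back; hard stop 2.25. Let go before that, it swings back upright by weight and a light spring (0.04 N m/rad). Damping 0.12 N m s/rad. From about 1.6 rad the load may run forward and pull the tin along
- tin_2 (a joint): the same for the middle tin (rack y = 0)
- tin_3 (a joint): the same for the right tin (rack y = -150 mm)
- axle_1 (a point): middle of the left tin's axle, 160 mm above the counter, axes as the rack's. Upright, each tin reaches 62 mm behind and 30 mm in front of it, is 112 mm wide and 85 to 238 mm above the counter; about 0.45 kg empty, centre of mass 16 mm behind and 16 mm below the axle. Its lid is a loose flap hinged near the rear top edge, shut by gravity until the tin lies over; the load pushes it open
- axle_2 (a point): the same for the middle tin. Unseen in the tins stand steel bottle stoppers, 72 mm long, 32 mm across, 120 g each: five in one tin, two in another, one in the last, in any order. Holding a tin at 0.35 rad takes about 0.10 N m about its axle plus 0.035 N m for each stopper
- axle_3 (a point): the same for the right tin. A tipped tin's stoppers slide out over its front lip (90 to 100 mm above the counter) and drop 20 to 110 mm in front of the axle, over the width of the tin
- tin_1_back (a point): where to push the left tin: on its flat back wall (towards the robot), mid width, 62 mm behind and 55 mm above the axle when upright, 23 mm below its top; turns with the tin, so the wall faces up and away once it lies over
- tin_2_back (a point): where to push the middle tin: on its flat back wall (towards the robot), mid width, 62 mm behind and 55 mm above the axle when upright, 23 mm below its top; turns with the tin, so the wall faces up and away once it lies over
- tin_3_back (a point): where to push the right tin: on its flat back wall (towards the robot), mid width, 62 mm behind and 55 mm above the axle when upright, 23 mm below its top; turns with the tin, so the wall faces up and away once it lies over
- crate: open plywood crate, loose, 140 mm (x) x 170 mm (y) x 55 mm high, walls and floor 8 mm, 0.6 kg, standing on the counter in front of the rack; origin at the centre of its underside. It slides on the counter. Pushed up to the front edge of the rack's base board its centre is 80 mm in front of the axle and it catches what a tin drops
- table: the shop counter, wooden top at z = 0
- bottle: standing wine bottle, 74 mm across, 300 mm high; origin at its foot; leave alone
- glass_1: stemmed tasting glass, 64 mm across, 155 mm high; origin under its foot; leave alone
- glass_2: a second tasting glass like glass_1; leave alone
- corkscrew: folded corkscrew lying on the counter, 125 x 35 x 14 mm, along its x; origin at the middle of its underside; leave alone
- corks: white bowl of used corks, 124 mm across, 45 mm high; origin under its foot; leave alone

How it is judged:
By the outcome, as a careful person would: the job done as asked, in the order asked, and still so for the second after the job is handed in, with the robot touching nothing.
It also fails if it takes over 72 s, if anything falls off the work surface, if the arm or the gripper's body presses on something with over 40 N, if the wrist force passes 120 N, or if a joint passes its speed limit or range.

## Working session

There is one attempt and no reset: what is moved stays moved. The work goes in short steps, Python scripts to look and compute and a tool call to move; the robot and the scene stay as the last step left them, time stands still between calls to the robot, and variables do not carry over. Pictures are saved under pics/ and viewed, and the job is handed in when it is done.

Besides the shell and the picture viewer there is one more tool, called after "Emit:" as name([rows], argument=value, ...), one row to a line, values as JSON. move_arm: Moves the arm, as the interface text tells. Its arguments: {"type":"object","properties":{"deltas":{"type":"array"},"hand":{"type":"number"},"squeeze":{"type":"number"}},"required":["deltas"]}

```bash
ls; mkdir -p pics
cat > h.py <<'E'
import numpy as np, cv2
from cell import robot
def snap(n,f):
    i=robot.camera_info(n); p,d=robot.read_camera(n)
    cv2.imwrite('pics/'+f+'.png',cv2.cvtColor(p,cv2.COLOR_RGB2BGR)); np.savez('pics/'+f+'.npz',p=p,d=d,**{k:np.array(v) for k,v in i.items()})
    return p,d,i
def cloud(d,i):
    h,w=d.shape; u,v=np.meshgrid(np.arange(w),np.arange(h))
    K=np.array([[i['fx'],0,i['cx']],[0,i['fy'],i['cy']],[0,0,1]],float)
    pts=np.stack([u,v],-1).reshape(-1,1,2).astype(np.float64)
    n=cv2.undistortPoints(pts,K,np.array([float(i['k1']),0,0,0])).reshape(h,w,2)
    c=np.concatenate([n*d[...,None],d[...,None]],-1)
    X=(c-np.array(i['t']))@np.array(i['R'])
    X[d<=0]=np.nan
    return X
E
python3 - <<'E'
from h import *
print(robot.observe())
for n in('scene','top'):
    p,d,i=snap(n,n+'0'); print(i)
E
```

```text
pics
{'time': 0.0, 'qpos': array([-1.48200865e+00,  3.42737812e-01,  1.52504266e+00, -2.67185965e-05,
        1.27538998e+00, -1.46015083e-01]), 'qvel': array([-3.92792879e-04,  2.80971324e-04, -8.16858420e-04,  7.62190260e-05,
        9.79900347e-04, -3.02017052e-04]), 'joint_efforts': array([ 1.89908758e-03, -4.31239414e+01, -2.44221997e+01,  7.19859218e-02,
        5.57304849e-02, -1.20490745e-04]), 'tool_pos': array([ 0.12211035, -0.51017189,  0.22602818]), 'tool_rot': array([3.01176896, 1.56921832, 1.67578319]), 'contact_force': array([-0.11167167,  0.46895687,  0.00957139]), 'torque': array([-0.01012869, -0.00602461,  0.00290584]), 'opening': 0.09176553975089591}
{'fx': 378.9173103904451, 'fy': 378.9173103904451, 'cx': 319.3347937162614, 'cy': 203.39473628096903, 'k1': 0.020179532377981993, 'R': array([[ 0.79998396,  0.59988182, -0.01294058],
       [ 0.45647873, -0.6224602 , -0.63574402],
       [-0.38942627,  0.50267792, -0.77179148]]), 't': array([-0.42305117, -0.12660878,  1.51989036])}
{'fx': 471.5824066995757, 'fy': 471.5824066995757, 'cx': 315.32621862091173, 'cy': 199.90783197772606, 'k1': -0.12947905842650234, 'R': array([[-0.00592164, -0.9998539 , -0.01603462],
       [-0.99641391,  0.0072532 , -0.08430136],
       [ 0.08440534,  0.01547792, -0.99631128]]), 't': array([0.04379657, 0.4916479 , 1.39344877])}
```

View pics/scene0.png

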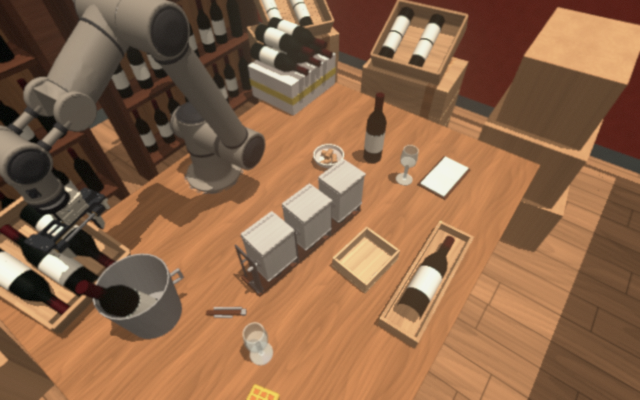

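View pics/top0.png

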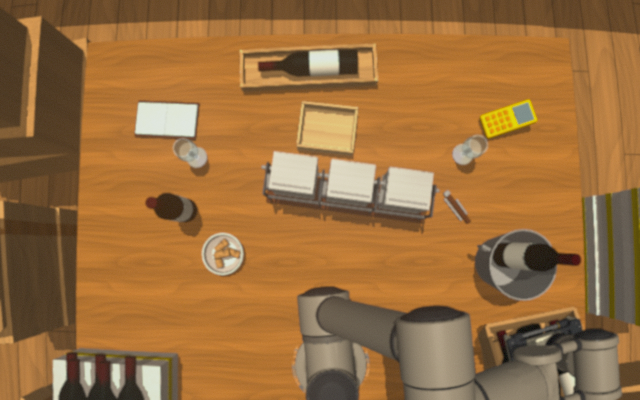

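The top view shows the rack around (350,185), slightly yawed. The crate is at (327,127), the corkscrew at (456,206), glasses at (190,152) and (470,150), the bottle at (172,207) and the bowl at (222,254). Next I'll measure them.

```bash
cat > m.py <<'E'
from h import *
def load(f):
    z=np.load('pics/'+f+'.npz'); return z['p'],z['d'],{k:z[k] for k in('fx','fy','cx','cy','k1','R','t')}
if __name__=='__main__':
  for f in('top0','scene0'):
    p,d,i=load(f); X=cloud(d,i)
    m=(X[...,2]>0.225)&(X[...,2]<0.25)&(X[...,0]>.3)&(X[...,0]<.8)&(abs(X[...,1])<.35)
    n,l,s,c=cv2.connectedComponentsWithStats(m.astype(np.uint8))
    for k in range(1,n):
        if s[k,4]<150: continue
        P=X[l==k]; r=cv2.minAreaRect((P[:,:2]*1000).astype(np.float32)); print(f,'tin',s[k],r,np.median(P[:,2]), P[:,:2].mean(0))
    m=(X[...,2]>0.045)&(X[...,2]<0.065)&(X[...,0]>.5)&(X[...,0]<.85)&(abs(X[...,1])<.2)
    n,l,s,c=cv2.connectedComponentsWithStats(m.astype(np.uint8))
    for k in range(1,n):
        if s[k,4]<80: continue
        P=X[l==k]; r=cv2.minAreaRect((P[:,:2]*1000).astype(np.float32)); print(f,'crate?',s[k],r,np.median(P[:,2]))
    print('table',np.nanmedian(X[...,2]))
    # other objects
    m=(X[...,2]>0.008)&(X[...,2]<0.32)&(X[...,0]>.2)&(X[...,0]<1.0)&(abs(X[...,1])<.6)
    n,l,s,c=cv2.connectedComponentsWithStats(m.astype(np.uint8))
    for k in range(1,n):
        if s[k,4]<40: continue
        P=X[l==k]; print(f,'obj',s[k],P.min(0).round(3),P.max(0).round(3))
E
python3 m.py
```

```text
top0 tin [ 269  152   49   43 1687] ((545.698486328125, 94.23223876953125), (115.47599029541016, 97.57485961914062), 81.81786346435547) 0.23768104887646085 [0.54458401 0.09328179]
top0 tin [ 327  159   49   44 1717] ((524.3257446289062, -54.243247985839844), (116.16324615478516, 98.03817749023438), 81.86402130126953) 0.23786368091316284 [ 0.52364566 -0.0536504 ]
top0 tin [ 385  167   49   43 1664] ((501.9246826171875, -201.92605590820312), (114.6619644165039, 96.02688598632812), 81.86685180664062) 0.23789619268086826 [ 0.50140355 -0.2011509 ]
top0 crate? [264  81  44   5 112] ((845.196533203125, 128.81427001953125), (9.724287033081055, 131.13482666015625), 1.108075737953186) 0.04929033741668498
top0 crate? [297 101  62  53 557] ((709.279296875, 3.4308013916015625), (170.68963623046875, 143.2255401611328), 82.93897247314453) 0.0537689586543896
table 1.4764706119705504e-05
top0 obj [ 239   44  139   48 5619] [ 0.834 -0.15   0.008] [0.971 0.274 0.101]
top0 obj [ 137  100   65   63 2332] [0.598 0.377 0.008] [0.816 0.6   0.159]
top0 obj [ 297  101   62   54 1766] [ 0.629 -0.089  0.008] [0
[... 1701 characters left out ...]
j [ 235  144  131  152 8375] [ 0.272 -0.295  0.008] [0.602 0.383 0.245]
scene0 obj [400 145  19  35 394] [0.604 0.376 0.008] [0.663 0.442 0.159]
scene0 obj [418 158  52  41 991] [0.689 0.403 0.008] [0.817 0.6   0.021]
scene0 obj [ 378  221   96  126 5118] [ 0.838 -0.15   0.008] [0.971 0.274 0.099]
scene0 obj [ 332  227   68   65 1686] [ 0.633 -0.088  0.008] [0.79  0.098 0.06 ]
scene0 obj [  77  253  107   86 5568] [ 0.206 -0.6    0.008] [ 0.397 -0.406  0.32 ]
scene0 obj [206 308  41   9 199] [ 0.42  -0.426  0.008] [ 0.522 -0.347  0.018]
scene0 obj [243 322  26  37 637] [ 0.605 -0.442  0.008] [ 0.666 -0.383  0.159]
scene0 obj [245 384  35  16 366] [ 0.681 -0.526  0.018] [ 0.755 -0.465  0.047]
```

```bash
cat > f.py <<'E'
from h import *
from scipy.spatial.transform import Rotation as Rn
# rack frame
yaw=np.deg2rad(-8.25)
A=np.array([.5412,-.0552,0.0])   # axle_2 ground point
RR=Rn.from_euler('z',yaw).as_matrix()
def w2r(p): return RR.T@(np.asarray(p)-A)
def r2w(p): return A+RR@np.asarray(p)
def state():
    o=robot.observe(); T=Rn.from_euler('xyz',o['tool_rot']).as_matrix(); return o,T
E
python3 - <<'E'
from f import *
from m import load
o,T=state(); print(T.round(3)); print('tcp in rack',w2r(o['tool_pos']))
X_,Y_,Z_=RR.T
for s in(1,-1):
    D=np.stack([-Z_,-s*X_,s*Y_],1); print(s,Rn.from_matrix(T.T@D).as_rotvec(degrees=True))
for f in('top0','scene0'):
  p,d,i=load(f); X=cloud(d,i)
  m=(X[...,0]>.05)&(X[...,0]<.42)&(X[...,1]>-.62)&(X[...,1]<-.38)&(X[...,2]<.5)
  print('bucket',X[m].max(0),X[m].min(0))
  m=(X[...,0]>.2)&(X[...,0]<.42)&(X[...,1]>-.62)&(X[...,1]<-.38)&(X[...,2]>.25)&(X[...,2]<.6);print(X[m].max(0),X[m].min(0))
print('crate',[w2r([*c,0]) for c in((.7093,.0034),(.7114,.0057))])
for c in((.5457,.0942),(.5243,-.0542),(.5019,-.2019),(.547,.0956),(.5255,-.0524),(.5045,-.2011)): print(w2r([*c,0]))
E
```

```text
[[-0.     0.973  0.233]
 [ 0.001  0.233 -0.973]
 [-1.     0.    -0.001]]
tcp in rack [-0.34943704 -0.51046546  0.22612842]
1 [-1.58294904e+02 -4.59672336e-03 -1.06145637e-01]
-1 [ 2.17050623e+01 -7.59189374e-02  3.28773148e-03]
bucket [ 0.41997861 -0.38001664  0.49978679] [ 0.05004928 -0.61982863 -0.0118411 ]
[ 0.33688165 -0.55157358  0.32834177] [ 0.30095635 -0.6101733   0.25020626]
bucket [ 0.4199619  -0.38004577  0.49975527] [ 0.05006794 -0.61998467 -0.00839398]
[ 0.33704914 -0.55339685  0.32476849] [ 0.3042428  -0.60744726  0.25057196]
crate [array([0.15795173, 0.08211468, 0.        ]), array([0.15969997, 0.08469221, 0.        ])]
[-0.01698437  0.14849963  0.        ]
[-0.0168686  -0.00143537  0.        ]
[-0.01784293 -0.15082112  0.        ]
[-0.01589871  0.15007169  0.        ]
[-0.01593931  0.00051819  0.        ]
[-0.01538463 -0.14965632  0.        ]
```

Emit:
move_arm([
  {"dp":[-0.045,0,0],"turn":[7,0,0]},
  {"dp":[-0.085,0.015,-0.01],"turn":[14,0,0]},
  {"dp":[-0.1,0.05,-0.033],"turn":[21.7,0,0]},
  {"dp":[-0.1,0.09,-0.06],"turn":[21.7,0,0]},
  {"dp":[-0.1,0.13,-0.087],"turn":[21.7,0,0]},
  {"dp":[-0.1,0.17,-0.113],"turn":[21.7,0,0]},
  {"dp":[-0.1,0.21,-0.14],"turn":[21.7,0,0]},
  {"dp":[-0.1,0.25,-0.167],"turn":[21.7,0,0]},
  {"dp":[-0.1,0.29,-0.193],"turn":[21.7,0,0]},
  {"dp":[-0.1,0.325,-0.217],"turn":[21.7,0,0]},
], hand=0, squeeze=20)

```text
time: 1.1
tool_pos: [0.3888, -0.2219, 0.3266]
tool_rot: [-2.355, 1.571, 2.214]
contact_force: [1.1, -0.8, 0.4]
opening: 0.0169
```

```bash
cat > s.py <<'E'
from f import *
o,T=state(); print(o['time'],'rack',w2r(o['tool_pos']).round(4),'F rack',(RR.T@o['contact_force']).round(2),'op',round(o['opening'],4),'q',o['qpos'].round(2))
X_,Y_,Z_=RR.T
print('residual turn',Rn.from_matrix(T.T@np.stack([-Z_,X_,-Y_],1)).as_rotvec(degrees=True).round(2))
E
python3 s.py
```

```text
1.1 rack [-0.1269 -0.1869  0.3266] F rack [ 1.23 -0.64  0.35] op 0.0169 q [-0.69  0.13  1.53  0.    1.48  1.02]
residual turn [ 0.03 -0.01  0.01]
```

Emit:
move_arm([
  {"dp":[0.03,0.012,-0.015]},
  {"dp":[0.07,0.025,-0.03]},
  {"dp":[0.1,0.037,-0.037]},
  {"dp":[0.1116,0.042,-0.037]},
  {"dp":[0.1116,0.042,-0.037]},
  {"dp":[0.1116,0.042,-0.037]},
  {"dp":[0.1116,0.042,-0.037]},
])

```text
invalid input
```

```bash
python3 s.py
python3 - <<'E'
from h import *
snap('top','top1'); snap('wrist','w1')
E
python3 s.py; python3 -c "
import numpy as np
for t in np.arange(0,2.3,.1).tolist()+[.35,2.08,2.12,2.2]:
    P=np.array([-62*np.cos(t)+55*np.sin(t),55*np.cos(t)+62*np.sin(t)]);n=np.array([-np.cos(t),np.sin(t)]);Q=P+n*9.5*abs(np.cos(t));print(round(t,2),Q.round(1),(Q+[0,160]).round(1))
"
```

```text
1.1 rack [-0.1269 -0.1869  0.3266] F rack [ 1.23 -0.64  0.35] op 0.0169 q [-0.69  0.13  1.53  0.    1.48  1.02]
residual turn [ 0.03 -0.01  0.01]
1.2 rack [-0.1259 -0.185   0.3265] F rack [ 0.19 -0.39  0.86] op 0.0087 q [-0.69  0.13  1.53  0.    1.48  1.02]
residual turn [ 0.36 -0.09 -0.02]
0.0 [-71.5  55. ] [-71.5 215. ]
0.1 [-65.6  61.9] [-65.6 221.9]
0.2 [-59.   68.1] [-59.  228.1]
0.3 [-51.6  73.5] [-51.6 233.5]
0.4 [-43.7  78.2] [-43.7 238.2]
0.5 [-35.4  82. ] [-35.4 242. ]
0.6 [-26.6  84.8] [-26.6 244.8]
0.7 [-17.5  86.7] [-17.5 246.7]
0.8 [-8.4 87.5] [ -8.4 247.5]
0.9 [ 0.9 87.4] [  0.9 247.4]
1.0 [10.  86.2] [ 10.  246.2]
1.1 [18.9 84. ] [ 18.9 244. ]
1.2 [27.5 80.9] [ 27.5 240.9]
1.3 [35.7 76.9] [ 35.7 236.9]
1.4 [43.4 72. ] [ 43.4 232. ]
1.5 [50.4 66.4] [ 50.4 226.4]
1.6 [56.8 60.6] [ 56.8 220.6]
1.7 [62.7 55.6] [ 62.7 215.6]
1.8 [68.1 50. ] [ 68.1 210. ]
1.9 [73.1 43.8] [ 73.1 203.8]
2.0 [77.5 37.1] [ 77.5 197.1]
2.1 [81.2 29.9] [ 81.2 189.9]
2.2 [84.2 22.3] [ 84.2 182.3]
0.35 [-47.8  76. ] [-47.8 236. ]
2.08 [80.5 31.4] [ 80.5 191.4]
2.12 [81.9 28.4] [ 81.9 188.4]
2.2 [84.2 22.3] [ 84.2 182.3]
```

View pics/w1.png

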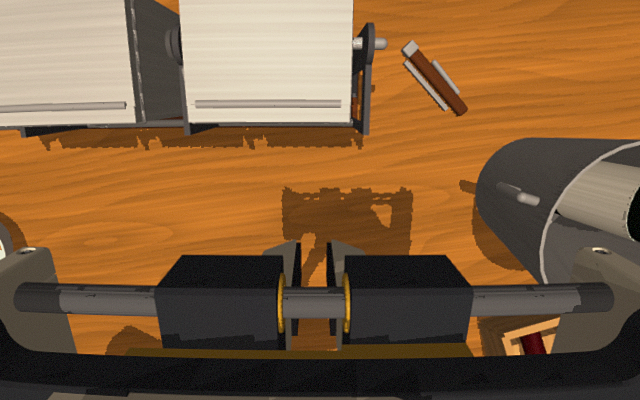

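View pics/top1.png

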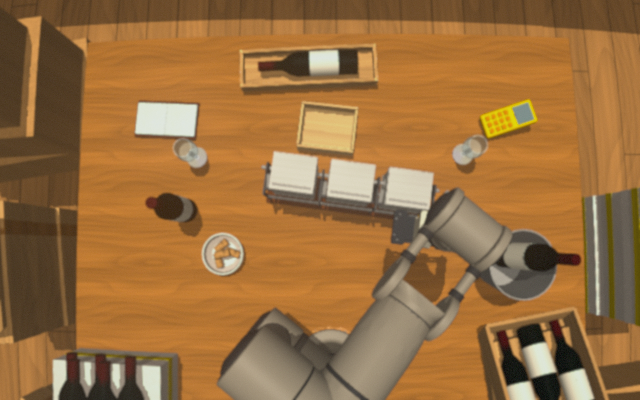

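The wrist view shows tin 3's top at (265,60) and the corkscrew at (435,75), well clear. The move was refused because every row needs a turn, so I'm repeating it with turns.

Emit:
move_arm([
  {"dp":[0.03,0.012,-0.015],"turn":[0,0,0]},
  {"dp":[0.07,0.025,-0.03],"turn":[0,0,0]},
  {"dp":[0.1,0.037,-0.035],"turn":[0,0,0]},
  {"dp":[0.1116,0.042,-0.035],"turn":[0,0,0]},
  {"dp":[0.1116,0.042,-0.035],"turn":[0,0,0]},
  {"dp":[0.1116,0.042,-0.035],"turn":[0,0,0]},
])

```text
time: 1.8
tool_pos: [0.4344, -0.1964, 0.2162]
tool_rot: [0.833, 1.569, -0.882]
contact_force: [0.1, -0.2, -0.0]
opening: 0.0003
```

```bash
python3 s.py
```

```text
1.8 rack [-0.0855 -0.1551  0.2162] F rack [ 0.08 -0.15 -0.01] op 0.0003 q [-0.59  0.26  1.67 -0.    1.21  1.13]
residual turn [-0.04  0.05 -0.06]
```

Emit:
move_arm([
  {"dp":[0,0.008,0],"turn":[0,0,0]},
  {"dp":[-0.001,0.014,0],"turn":[0,0,0]},
  {"dp":[-0.006,0.02,0],"turn":[0,0,0]},
  {"dp":[-0.012,0.027,0],"turn":[0,0,0]},
  {"dp":[-0.017,0.033,0],"turn":[0,0,0]},
  {"dp":[-0.02,0.038,0],"turn":[0,0,0]},
  {"dp":[-0.02,0.038,0],"turn":[0,0,0]},
  {"dp":[-0.02,0.038,0],"turn":[0,0,0]},
  {"dp":[-0.02,0.038,0],"turn":[0,0,0]},
  {"dp":[-0.02,0.038,0],"turn":[0,0,0]},
])

```text
time: 2.8
tool_pos: [0.4718, -0.201, 0.2354]
tool_rot: [0.387, 1.57, -1.327]
contact_force: [-4.8, 0.3, 4.5]
opening: 0.0001
```

```bash
cat > wgh.py <<'E'
from f import *
from scipy.optimize import brentq
fs=[]
for k in range(3):
    o=robot.observe(); p=w2r(o['tool_pos'])*1000
    c=np.array([p[0]+9.5,p[2]-160])
    f=RR.T@o['contact_force']; fs.append(f)
    # wall plane: n.c=62 with n=(-cos,sin)
    th=brentq(lambda t:-np.cos(t)*c[0]+np.sin(t)*c[1]-62,-.3,1.2)
    Ft=-f # force on tin
    tau=(c[1]*Ft[0]-c[0]*Ft[2])/1000  # about +y: z*Fx - x*Fz
    tau_n=(c@np.array([np.sin(th),np.cos(th)]))/1000*(Ft[0]*np.cos(th)-Ft[2]*np.sin(th))
    print(o['time'],p.round(1),'th',round(th,3),'F',f.round(2),'tau',round(tau,3),round(tau_n,3))
    robot.read_camera('top')
E
python3 wgh.py
```

```text
2.8 [ -47.8 -154.2  235.4] th 0.353 F [-4.8  -0.37  4.48] tau 0.19 0.348
2.85 [ -47.8 -154.2  235.4] th 0.353 F [-5.45 -1.41  3.47] tau 0.278 0.363
2.9 [ -47.8 -154.2  235.4] th 0.354 F [-5.62 -1.42  4.53] tau 0.25 0.393
```

Emit:
move_arm([
  {"dp":[0.005,-0.007,0],"turn":[0,0,0]},
  {"dp":[0.011,-0.015,0],"turn":[0,0,0]},
  {"dp":[0.016,-0.023,0],"turn":[0,0,0]},
  {"dp":[0.02,-0.03,0],"turn":[0,0,0]},
  {"dp":[0.02,-0.038,0],"turn":[0,0,0]},
  {"dp":[0.02,-0.042,-0.04],"turn":[0,0,0]},
  {"dp":[0.02,-0.042,-0.085],"turn":[0,0,0]},
  {"dp":[0.02,-0.04,-0.13],"turn":[0,0,0]},
  {"dp":[0.02,-0.038,-0.155],"turn":[0,0,0]},
  {"dp":[0.02,-0.038,-0.155],"turn":[0,0,0]},
])

```text
time: 3.95
tool_pos: [0.4568, -0.0393, 0.2154]
tool_rot: [2.136, 1.569, 0.426]
contact_force: [0.8, 0.1, -1.1]
opening: 0.0009
```

Emit:
move_arm([
  {"dp":[0,0.008,0],"turn":[0,0,0]},
  {"dp":[-0.001,0.014,0],"turn":[0,0,0]},
  {"dp":[-0.006,0.02,0],"turn":[0,0,0]},
  {"dp":[-0.012,0.027,0],"turn":[0,0,0]},
  {"dp":[-0.017,0.033,0],"turn":[0,0,0]},
  {"dp":[-0.02,0.038,0],"turn":[0,0,0]},
  {"dp":[-0.02,0.038,0],"turn":[0,0,0]},
  {"dp":[-0.02,0.038,0],"turn":[0,0,0]},
  {"dp":[-0.02,0.038,0],"turn":[0,0,0]},
  {"dp":[-0.02,0.038,0],"turn":[0,0,0]},
])

```text
time: 4.95
tool_pos: [0.4941, -0.0475, 0.2351]
tool_rot: [0.609, 1.57, -1.105]
contact_force: [-2.7, -1.5, 1.0]
opening: 0.0002
```

```bash
python3 wgh.py
```

```text
4.95 [-47.7   0.9 235.1] th 0.356 F [-2.45 -1.84  1.01] tau 0.145 0.151
5.0 [-47.7   1.  235.1] th 0.356 F [-2.97 -0.42  0.06] tau 0.221 0.16
5.05 [-47.7   1.  235.1] th 0.357 F [-2.37 -1.05  0.6 ] tau 0.155 0.139
```

Emit:
move_arm([
  {"dp":[0.005,-0.007,0],"turn":[0,0,0]},
  {"dp":[0.011,-0.015,0],"turn":[0,0,0]},
  {"dp":[0.016,-0.023,0],"turn":[0,0,0]},
  {"dp":[0.02,-0.03,0],"turn":[0,0,0]},
  {"dp":[0.02,-0.038,0],"turn":[0,0,0]},
  {"dp":[0.02,-0.042,-0.04],"turn":[0,0,0]},
  {"dp":[0.02,-0.042,-0.085],"turn":[0,0,0]},
  {"dp":[0.02,-0.04,-0.13],"turn":[0,0,0]},
  {"dp":[0.02,-0.038,-0.15],"turn":[0,0,0]},
  {"dp":[0.02,-0.038,-0.15],"turn":[0,0,0]},
])

```text
time: 6.1
tool_pos: [0.4781, 0.1088, 0.2152]
tool_rot: [2.25, 1.57, 0.539]
contact_force: [0.2, 0.0, 0.1]
opening: 0.0003
```

Emit:
move_arm([
  {"dp":[0,0.008,0],"turn":[0,0,0]},
  {"dp":[-0.001,0.014,0],"turn":[0,0,0]},
  {"dp":[-0.006,0.02,0],"turn":[0,0,0]},
  {"dp":[-0.012,0.027,0],"turn":[0,0,0]},
  {"dp":[-0.017,0.033,0],"turn":[0,0,0]},
  {"dp":[-0.02,0.038,0],"turn":[0,0,0]},
  {"dp":[-0.02,0.038,0],"turn":[0,0,0]},
  {"dp":[-0.02,0.038,0],"turn":[0,0,0]},
  {"dp":[-0.02,0.038,0],"turn":[0,0,0]},
  {"dp":[-0.02,0.038,0],"turn":[0,0,0]},
])

```text
time: 7.1
tool_pos: [0.5156, 0.101, 0.235]
tool_rot: [-0.134, 1.571, -1.849]
contact_force: [-2.9, -0.0, 0.2]
opening: 0.0005
```

```bash
python3 wgh.py
```

```text
7.1 [-47.8 150.9 235. ] th 0.355 F [-2.84 -0.42  0.17] tau 0.206 0.155
7.15 [-47.8 151.  235. ] th 0.355 F [-2.22 -1.08  0.79] tau 0.137 0.135
7.2 [-47.8 151.  235. ] th 0.355 F [-2.34 -1.64  0.17] tau 0.169 0.128
```

Tin 3 (right) is clearly heaviest: about 5.3 N against 2.6 N and 2.5 N on the others. I'll back off, lift over the rack and go to the crate's left wall.

Emit:
move_arm([
  {"dp":[0.005,-0.007,0],"turn":[0,0,0]},
  {"dp":[0.011,-0.015,0],"turn":[0,0,0]},
  {"dp":[0.016,-0.023,0],"turn":[0,0,0]},
  {"dp":[0.02,-0.03,0],"turn":[0,0,0]},
  {"dp":[0.02,-0.04,0],"turn":[0,0,0]},
  {"dp":[0.0,-0.05,0],"turn":[0,0,0]},
  {"dp":[-0.04,-0.05,-0.005],"turn":[0,0,0]},
  {"dp":[-0.06,-0.03,-0.01],"turn":[0,0,0]},
  {"dp":[-0.06,0.01,-0.014],"turn":[0,0,0]},
  {"dp":[-0.06,0.055,-0.014],"turn":[0,0,0]},
], hand=0.045)

```text
time: 8.25
tool_pos: [0.5729, 0.1078, 0.2972]
tool_rot: [1.828, 1.567, 0.114]
contact_force: [0.3, 0.0, -0.2]
opening: 0.0449
```

Emit:
move_arm([
  {"dp":[0,0.045,0],"turn":[0,0,0]},
  {"dp":[0,0.09,0],"turn":[0,0,0]},
  {"dp":[0,0.13,0],"turn":[0,0,0]},
  {"dp":[0.02,0.16,0],"turn":[0,0,0]},
  {"dp":[0.06,0.165,0],"turn":[0,0,0]},
  {"dp":[0.105,0.165,0],"turn":[0,0,0]},
  {"dp":[0.145,0.165,0],"turn":[0,0,0]},
  {"dp":[0.18,0.165,0],"turn":[0,0,0]},
  {"dp":[0.19,0.165,0],"turn":[0,0,0]},
  {"dp":[0.19,0.165,0],"turn":[0,0,0]},
])

```text
time: 9.25
tool_pos: [0.7346, 0.0834, 0.1038]
tool_rot: [-1.392, 1.568, -3.107]
contact_force: [0.9, 0.4, 0.1]
opening: 0.0452
```

```bash
python3 s.py
python3 - <<'E'
from h import *
snap('top','top2'); snap('wrist','w2')
E
```

```text
9.25 rack [0.1715 0.165  0.1038] F rack [0.88 0.5  0.15] op 0.0452 q [ 0.01  0.85  0.97 -0.    1.33  1.72]
residual turn [0.01 0.03 0.17]
```

View pics/w2.png

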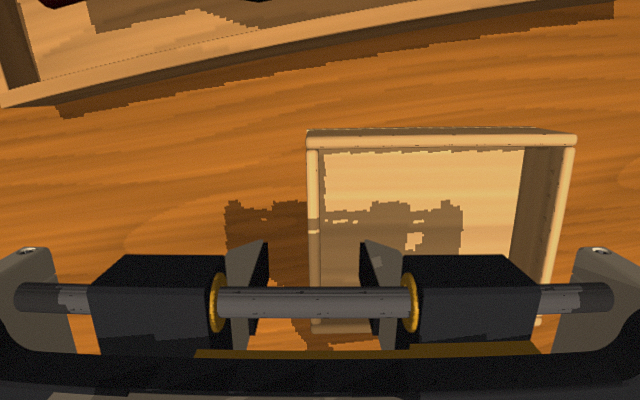

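View pics/top2.png

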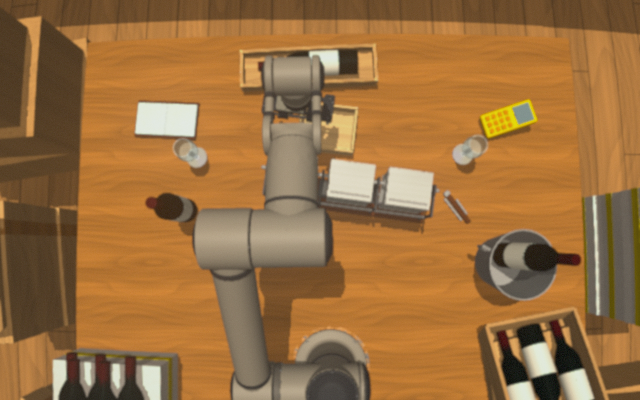

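The crate's left wall (column ≈313) sits midway between the fingers (≈255 and ≈370), so I'm going down and gripping.

Emit:
move_arm([
  {"dp":[0.03,0,0],"turn":[0,0,0]},
  {"dp":[0.06,0,0],"turn":[0,0,0]},
  {"dp":[0.08,0,0],"turn":[0,0,0]},
  {"dp":[0.083,0,0],"turn":[0,0,0]},
  {"dp":[0.083,0,0],"turn":[0,0,0]},
  {"dp":[0.083,0,0],"turn":[0,0,0]},
])

```text
time: 9.95
tool_pos: [0.7372, 0.0834, 0.0251]
tool_rot: [1.71, 1.566, -0.005]
contact_force: [0.6, 0.8, -0.1]
opening: 0.0449
```

Emit:
move_arm([
  {"dp":[0,0,0],"turn":[0,0,0]},
  {"dp":[0,0,0],"turn":[0,0,0]},
  {"dp":[0,0,0],"turn":[0,0,0]},
  {"dp":[0,0,0],"turn":[0,0,0]},
  {"dp":[0,0,0],"turn":[0,0,0]},
  {"dp":[0,0,0],"turn":[0,0,0]},
], hand=0, squeeze=35)

```text
time: 10.55
tool_pos: [0.7357, 0.0833, 0.0221]
tool_rot: [1.437, 1.57, -0.278]
contact_force: [1.2, -0.8, -0.2]
opening: 0.0079
```

```bash
python3 s.py
```

```text
10.55 rack [0.1726 0.165  0.0221] F rack [ 1.31 -0.65 -0.2 ] op 0.0079 q [ 0.01  0.92  1.04 -0.    1.18  1.72]
residual turn [ 0.01  0.   -0.03]
```

Emit:
move_arm([
  {"dp":[0,0,0.01],"turn":[0,0,0]},
  {"dp":[0,-0.003,0.03],"turn":[0,0,0]},
  {"dp":[0,-0.008,0.055],"turn":[0,0,0]},
  {"dp":[0,-0.015,0.08],"turn":[0,0,0]},
  {"dp":[0,-0.022,0.105],"turn":[0,0,0]},
  {"dp":[0,-0.03,0.13],"turn":[0,0,0]},
  {"dp":[0,-0.04,0.16],"turn":[0,0,0]},
  {"dp":[0,-0.05,0.19],"turn":[0,0,0]},
  {"dp":[0,-0.058,0.215],"turn":[0,0,0]},
  {"dp":[0,-0.065,0.228],"turn":[0,0,0]},
])

```text
time: 11.55
tool_pos: [0.6374, -0.1354, 0.0221]
tool_rot: [0.286, 1.571, -1.431]
contact_force: [1.4, 2.1, -1.0]
opening: 0.0079
```

Emit:
move_arm([
  {"dp":[0,-0.003,0.003],"turn":[0,0,0]},
  {"dp":[0,-0.006,0.005],"turn":[0,0,0]},
  {"dp":[0,-0.008,0.006],"turn":[0,0,0]},
  {"dp":[0,-0.009,0.006],"turn":[0,0,0]},
  {"dp":[0,-0.009,0.006],"turn":[0,0,0]},
])

```text
time: 12.05
tool_pos: [0.6287, -0.1369, 0.0221]
tool_rot: [-0.974, 1.571, -2.688]
contact_force: [0.2, 0.4, -1.6]
opening: 0.0077
```

```bash
python3 s.py
cat > cr.py <<'E'
from f import *
import sys
p,d,i=snap('top',sys.argv[1]); ps,ds,is_=snap('scene',sys.argv[1]+'s')
for dd,ii in((d,i),(ds,is_)):
    X=cloud(dd,ii); Q=(X-A)@RR
    m=(Q[...,2]>.045)&(Q[...,2]<.06)&(Q[...,0]>.0)&(Q[...,0]<.25)&(Q[...,1]>-.28)&(Q[...,1]<0.02)
    P=Q[m]; print(m.sum(),np.percentile(P,[1,99],axis=0).round(4).tolist(),cv2.minAreaRect((P[:,:2]*1000).astype(np.float32)))
E
python3 cr.py top3
```

```text
12.05 rack [ 0.0984 -0.0683  0.0221] F rack [ 0.19  0.45 -1.64] op 0.0077 q [-0.33  0.76  1.4  -0.    0.98  1.38]
residual turn [0.07 0.01 0.01]
134 [[0.0639, -0.2359, 0.0459], [0.153, -0.1904, 0.0595]] ((114.02593994140625, -227.69381713867188), (97.90913391113281, 41.88022232055664), 26.10885238647461)
561 [[0.0093, -0.2329, 0.0451], [0.155, -0.0648, 0.0587]] ((77.80709838867188, -147.656494140625), (171.66639709472656, 155.1885528564453), 89.9961166381836)
```

View pics/top3.png

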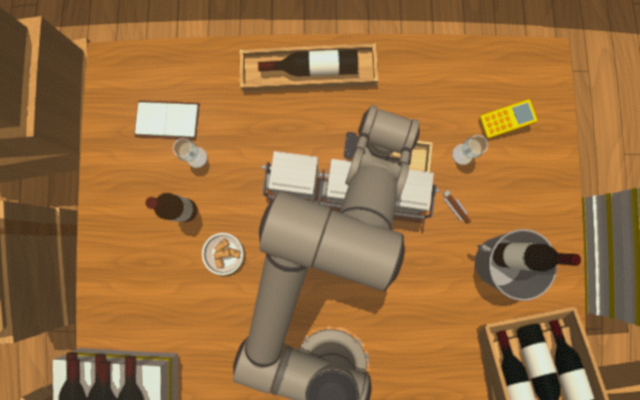

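View pics/top3s.png

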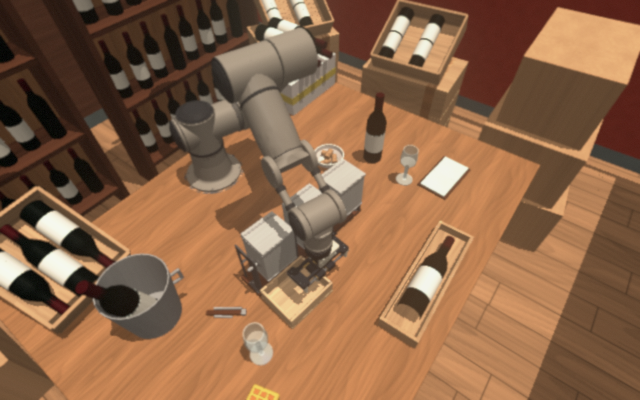

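The crate is in front of tin 3, straight, spanning y -0.235 to -0.065 with its far edge at 0.155. That leaves about 4 mm to the board, so I'll close the gap gently.

Emit:
move_arm([
  {"dp":[0,-0.0015,0],"turn":[0,0,0]},
  {"dp":[0,-0.003,0],"turn":[0,0,0]},
  {"dp":[0,-0.0045,0],"turn":[0,0,0]},
  {"dp":[0,-0.0045,0],"turn":[0,0,0]},
])

```text
time: 12.55
tool_pos: [0.6254, -0.1372, 0.0224]
tool_rot: [1.502, 1.568, -0.213]
contact_force: [5.9, -0.7, -4.5]
opening: 0.0078
```

```bash
python3 s.py
```

```text
12.55 rack [ 0.0951 -0.0691  0.0224] F rack [ 5.9   0.11 -4.46] op 0.0078 q [-0.34  0.75  1.41  0.    0.97  1.38]
residual turn [-0.02  0.01 -0.18]
```

Emit:
move_arm([
  {"dp":[0,-0.001,0],"turn":[0,0,0]},
  {"dp":[0,-0.002,0],"turn":[0,0,0]},
  {"dp":[0,-0.002,0],"turn":[0,0,0]},
])

```text
time: 12.85
tool_pos: [0.6254, -0.1374, 0.0228]
tool_rot: [1.494, 1.563, -0.221]
contact_force: [11.4, -0.8, -6.2]
opening: 0.0078
```

```bash
python3 s.py
```

```text
12.85 rack [ 0.0951 -0.0693  0.0228] F rack [11.44  0.88 -6.22] op 0.0078 q [-0.34  0.75  1.42  0.    0.97  1.38]
residual turn [-0.04  0.03 -0.45]
```

The crate is against the board: force is rising with no more travel. I'll relieve the load, open and lift straight up.

Emit:
move_arm([
  {"dp":[0,0.0025,0],"turn":[0,0,0]},
  {"dp":[0,0.0025,0],"turn":[0,0,0]},
  {"dp":[0,0.0025,0],"turn":[0,0,0]},
])

```text
time: 13.15
tool_pos: [0.6253, -0.1373, 0.0222]
tool_rot: [1.432, 1.569, -0.282]
contact_force: [5.7, -0.5, -3.9]
opening: 0.008
```

Emit:
move_arm([
  {"dp":[0,0,0],"turn":[0,0,0]},
  {"dp":[0,0,0],"turn":[0,0,0]},
  {"dp":[0,0,0],"turn":[0,0,0]},
  {"dp":[0,0,0],"turn":[0,0,0]},
  {"dp":[-0.015,0,0],"turn":[0,0,0]},
  {"dp":[-0.05,0,0],"turn":[0,0,0]},
  {"dp":[-0.095,0,0],"turn":[0,0,0]},
  {"dp":[-0.14,0,0],"turn":[0,0,0]},
  {"dp":[-0.185,0,0],"turn":[0,0,0]},
  {"dp":[-0.23,0,0],"turn":[0,0,0]},
], hand=0.04)

```text
time: 14.15
tool_pos: [0.6242, -0.1369, 0.2555]
tool_rot: [1.29, 1.569, -0.425]
contact_force: [0.6, -0.1, -0.8]
opening: 0.0402
```

```bash
python3 s.py
```

```text
14.15 rack [ 0.0939 -0.0689  0.2555] F rack [ 0.63 -0.04 -0.77] op 0.0402 q [-0.34  0.54  1.13 -0.    1.47  1.38]
residual turn [ 0.    0.02 -0.07]
```

Emit:
move_arm([
  {"dp":[-0.03,-0.01,0.005],"turn":[0,0,0]},
  {"dp":[-0.035,-0.045,0.02],"turn":[0,0,0]},
  {"dp":[-0.035,-0.085,0.045],"turn":[0,0,0]},
  {"dp":[-0.035,-0.125,0.065],"turn":[0,0,0]},
  {"dp":[-0.035,-0.165,0.081],"turn":[0,0,0]},
  {"dp":[-0.03,-0.19,0.081],"turn":[0,0,0]},
  {"dp":[0.01,-0.19,0.081],"turn":[0,0,0]},
  {"dp":[0.04,-0.184,0.081],"turn":[0,0,0]},
  {"dp":[0.04,-0.18,0.081],"turn":[0,0,0]},
  {"dp":[0.04,-0.18,0.081],"turn":[0,0,0]},
], hand=0)

```text
time: 15.15
tool_pos: [0.4356, -0.1916, 0.2134]
tool_rot: [1.105, 1.57, -0.609]
contact_force: [0.1, 0.7, 0.3]
opening: 0.0004
```

```bash
python3 s.py; python3 cr.py top4; python3 s.py
```

```text
15.15 rack [-0.0849 -0.1502  0.2134] F rack [-0.    0.75  0.29] op 0.0004 q [-0.58  0.26  1.68 -0.    1.2   1.14]
residual turn [ 0.02  0.03 -0.06]
322 [[0.0638, -0.2364, 0.0454], [0.1488, -0.0674, 0.0595]] ((106.19052124023438, -152.19064331054688), (170.81373596191406, 87.228271484375), 89.4114761352539)
598 [[0.0104, -0.2335, 0.0454], [0.1509, -0.0645, 0.0582]] ((76.93463897705078, -148.5931396484375), (148.69207763671875, 170.63958740234375), 0.0119237769395113)
15.25 rack [-0.0846 -0.1504  0.2141] F rack [-0.17  0.18  0.28] op 0.0006 q [-0.58  0.26  1.68 -0.    1.2   1.14]
residual turn [ 0.03  0.08 -0.16]
```

View pics/top4.png

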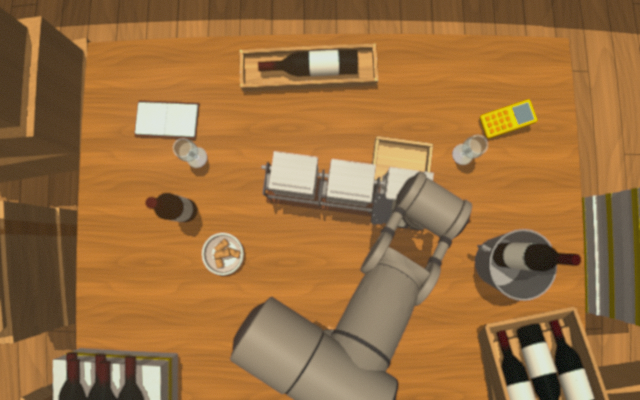

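The crate is seated: x 0.010–0.150, y -0.236 to -0.066. Now I'll tip tin 3 slowly along its arc.

Emit:
move_arm([
  {"dp":[-0.0015,0.01,0],"turn":[0,0,0]},
  {"dp":[-0.0015,0.0135,0],"turn":[0,0,0]},
  {"dp":[-0.005,0.0165,0],"turn":[0,0,0]},
  {"dp":[-0.0085,0.0195,0],"turn":[0,0,0]},
  {"dp":[-0.0115,0.0225,0],"turn":[0,0,0]},
  {"dp":[-0.0145,0.026,0],"turn":[0,0,0]},
  {"dp":[-0.0175,0.0295,0],"turn":[0,0,0]},
  {"dp":[-0.02,0.0335,0],"turn":[0,0,0]},
  {"dp":[-0.0225,0.037,0],"turn":[0,0,0]},
  {"dp":[-0.0245,0.0415,0],"turn":[0,0,0]},
])

```text
time: 16.25
tool_pos: [0.4761, -0.1973, 0.2369]
tool_rot: [-1.374, 1.57, -3.089]
contact_force: [-4.3, 0.9, 0.3]
opening: 0.0004
```

```bash
python3 s.py; python3 -c "
import numpy as np
def Q(t):
    P=np.array([-62*np.cos(t)+55*np.sin(t),55*np.cos(t)+62*np.sin(t)]);n=np.array([-np.cos(t),np.sin(t)]);return P+n*9.5*abs(np.cos(t))
b=Q(.4)
for t in np.arange(.45,.91,.05): print(round(t,2),(Q(t)-b).round(1))
b=Q(.9)
for t in np.arange(.95,1.41,.05): print(round(t,2),(Q(t)-b).round(1))
b=Q(1.4)
for t in np.arange(1.425,1.651,.025): print(round(t,3),(Q(t)-b).round(1))
b=Q(1.65)
for t in np.arange(1.675,1.901,.025): print(round(t,3),(Q(t)-b).round(1))
b=Q(1.9)
for t in np.arange(1.925,2.151,.025): print(round(t,3),(Q(t)-b).round(1))
"
```

```text
16.25 rack [-0.044  -0.15    0.2369] F rack [-4.41  0.26  0.32] op 0.0004 q [-0.54  0.32  1.53 -0.    1.29  1.17]
residual turn [-0.    0.    0.02]
0.45 [4.1 2. ]
0.5 [8.4 3.8]
0.55 [12.7  5.3]
0.6 [17.2  6.6]
0.65 [21.7  7.7]
0.7 [26.2  8.5]
0.75 [30.8  9. ]
0.8 [35.4  9.3]
0.85 [40.   9.4]
0.9 [44.6  9.2]
0.95 [ 4.6 -0.5]
1.0 [ 9.1 -1.2]
1.05 [13.6 -2.1]
1.1 [18.1 -3.3]
1.15 [22.4 -4.8]
1.2 [26.7 -6.5]
1.25 [30.8 -8.4]
1.3 [ 34.9 -10.5]
1.35 [ 38.8 -12.8]
1.4 [ 42.5 -15.3]
1.425 [ 1.8 -1.3]
1.45 [ 3.6 -2.7]
1.475 [ 5.3 -4.2]
1.5 [ 7.  -5.6]
1.525 [ 8.7 -7.1]
1.55 [10.3 -8.7]
1.575 [ 11.9 -10.2]
1.6 [ 13.4 -11.4]
1.625 [ 14.9 -12.6]
1.65 [ 16.4 -13.8]
1.675 [ 1.5 -1.3]
1.7 [ 2.9 -2.6]
1.725 [ 4.3 -3.9]
1.75 [ 5.7 -5.3]
1.775 [ 7.  -6.8]
1.8 [ 8.3 -8.2]
1.825 [ 9.6 -9.7]
1.85 [ 10.9 -11.2]
1.875 [ 12.1 -12.8]
1.9 [ 13.3 -14.4]
1.925 [ 1.1 -1.6]
1.95 [ 2.3 -3.3]
1.975 [ 3.3 -5. ]
2.0 [ 4.4 -6.7]
2.025 [ 5.4 -8.5]
2.05 [  6.3 -10.3]
2.075 [  7.2 -12.1]
2.1 [  8.1 -13.9]
2.125 [  8.9 -15.8]
2.15 [  9.7 -17.7]
```

Emit:
move_arm([
  {"dp":[-0.002,0.004,0],"turn":[0,0,0]},
  {"dp":[-0.004,0.0085,0],"turn":[0,0,0]},
  {"dp":[-0.0055,0.0125,0],"turn":[0,0,0]},
  {"dp":[-0.0065,0.017,0],"turn":[0,0,0]},
  {"dp":[-0.0075,0.0215,0],"turn":[0,0,0]},
  {"dp":[-0.0085,0.026,0],"turn":[0,0,0]},
  {"dp":[-0.009,0.031,0],"turn":[0,0,0]},
  {"dp":[-0.0095,0.0355,0],"turn":[0,0,0]},
  {"dp":[-0.0095,0.04,0],"turn":[0,0,0]},
  {"dp":[-0.009,0.0445,0],"turn":[0,0,0]},
])

```text
time: 17.25
tool_pos: [0.5205, -0.2038, 0.2459]
tool_rot: [1.088, 1.57, -0.627]
contact_force: [-5.9, 1.2, 2.3]
opening: 0.0005
```

Emit:
move_arm([
  {"dp":[0.0005,0.0045,0],"turn":[0,0,0]},
  {"dp":[0.001,0.009,0],"turn":[0,0,0]},
  {"dp":[0.002,0.0135,0],"turn":[0,0,0]},
  {"dp":[0.0035,0.018,0],"turn":[0,0,0]},
  {"dp":[0.005,0.0225,0],"turn":[0,0,0]},
  {"dp":[0.0065,0.0265,0],"turn":[0,0,0]},
  {"dp":[0.0085,0.031,0],"turn":[0,0,0]},
  {"dp":[0.0105,0.035,0],"turn":[0,0,0]},
  {"dp":[0.013,0.039,0],"turn":[0,0,0]},
  {"dp":[0.0155,0.0425,0],"turn":[0,0,0]},
])

```text
time: 18.25
tool_pos: [0.5627, -0.2099, 0.23]
tool_rot: [1.242, 1.57, -0.472]
contact_force: [-4.3, 0.9, 5.2]
opening: 0.0004
```

```bash
python3 s.py; python3 -c "
from h import *
snap('scene','sc5')"
```

```text
18.25 rack [ 0.0434 -0.15    0.23  ] F rack [-4.39  0.3   5.18] op 0.0004 q [-0.48  0.48  1.3   0.    1.36  1.23]
residual turn [ 0.    0.01 -0.04]
```

View pics/sc5.png

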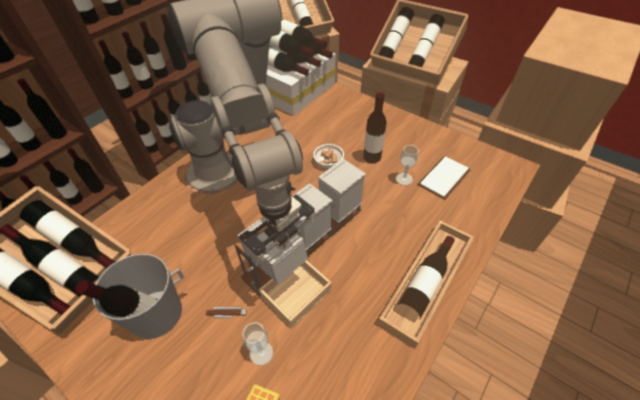

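Tin 3 is tipped about 1.4 rad over the empty crate and everything else is still in place. I'll continue more slowly.

Emit:
move_arm([
  {"dp":[0.0015,0.002,0],"turn":[0,0,0]},
  {"dp":[0.0025,0.0035,0],"turn":[0,0,0]},
  {"dp":[0.004,0.0055,0],"turn":[0,0,0]},
  {"dp":[0.0055,0.007,0],"turn":[0,0,0]},
  {"dp":[0.007,0.0085,0],"turn":[0,0,0]},
  {"dp":[0.0085,0.0105,0],"turn":[0,0,0]},
  {"dp":[0.01,0.012,0],"turn":[0,0,0]},
  {"dp":[0.0115,0.0135,0],"turn":[0,0,0]},
  {"dp":[0.0125,0.015,0],"turn":[0,0,0]},
  {"dp":[0.014,0.0165,0],"turn":[0,0,0]},
])

```text
time: 19.3
tool_pos: [0.5789, -0.2123, 0.2169]
tool_rot: [1.279, 1.569, -0.436]
contact_force: [-2.0, 0.3, 7.4]
opening: 0.0001
```

Emit:
move_arm([
  {"dp":[0.0015,0.0015,0],"turn":[0,0,0]},
  {"dp":[0.0025,0.003,0],"turn":[0,0,0]},
  {"dp":[0.004,0.0045,0],"turn":[0,0,0]},
  {"dp":[0.0055,0.0055,0],"turn":[0,0,0]},
  {"dp":[0.007,0.007,0],"turn":[0,0,0]},
  {"dp":[0.008,0.0085,0],"turn":[0,0,0]},
  {"dp":[0.0095,0.0095,0],"turn":[0,0,0]},
  {"dp":[0.011,0.011,0],"turn":[0,0,0]},
  {"dp":[0.013,0.012,0],"turn":[0,0,0]},
  {"dp":[0.0145,0.0135,0],"turn":[0,0,0]},
])

```text
time: 20.3
tool_pos: [0.5927, -0.2143, 0.2018]
tool_rot: [1.389, 1.568, -0.326]
contact_force: [1.6, -0.3, 3.2]
opening: 0.0007
```

```bash
python3 s.py; python3 -c "
from h import *
snap('scene','sc6')"
```

```text
20.3 rack [ 0.0738 -0.1501  0.2018] F rack [ 1.63 -0.09  3.25] op 0.0007 q [-0.47  0.55  1.25  0.    1.33  1.25]
residual turn [ 0.    0.02 -0.13]
```

View pics/sc6.png

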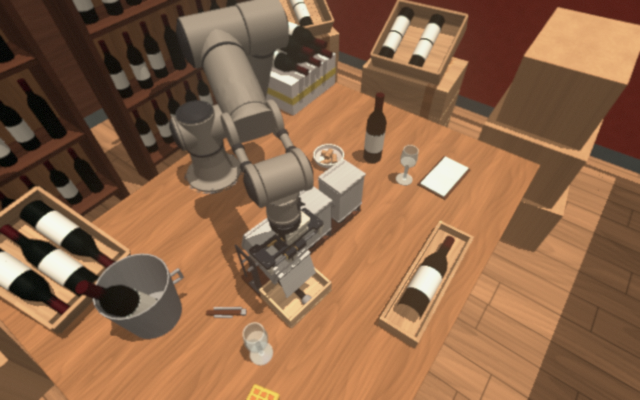

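The lid is open and stoppers are appearing in the crate near (305,296). I'll carry on past the catch.

Emit:
move_arm([
  {"dp":[0.0015,0.001,0],"turn":[0,0,0]},
  {"dp":[0.0035,0.0025,0],"turn":[0,0,0]},
  {"dp":[0.005,0.0035,0],"turn":[0,0,0]},
  {"dp":[0.0065,0.0045,0],"turn":[0,0,0]},
  {"dp":[0.0085,0.0055,0],"turn":[0,0,0]},
  {"dp":[0.0105,0.0065,0],"turn":[0,0,0]},
  {"dp":[0.012,0.007,0],"turn":[0,0,0]},
  {"dp":[0.014,0.008,0],"turn":[0,0,0]},
  {"dp":[0.016,0.009,0],"turn":[0,0,0]},
  {"dp":[0.0175,0.0095,0],"turn":[0,0,0]},
])

```text
time: 21.35
tool_pos: [0.601, -0.2154, 0.1837]
tool_rot: [-1.717, 1.57, 2.852]
contact_force: [1.2, -0.6, 2.1]
opening: 0.0005
```

```bash
python3 s.py; python3 -c "
from h import *
snap('scene','sc7')"; python3 s.py
```

```text
21.35 rack [ 0.0822 -0.15    0.1837] F rack [ 1.23 -0.45  2.08] op 0.0005 q [-0.46  0.58  1.25 -0.    1.31  1.25]
residual turn [ 0.   -0.01  0.04]
21.4 rack [ 0.0822 -0.1499  0.1834] F rack [1.82 0.02 1.63] op 0.0007 q [-0.46  0.59  1.25 -0.    1.31  1.25]
residual turn [ 0.   -0.01  0.06]
```

View pics/sc7.png

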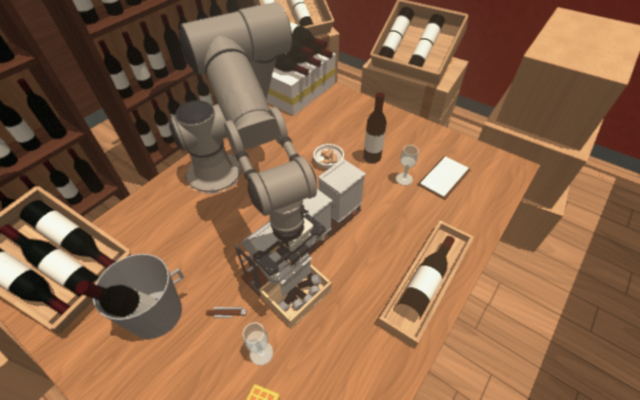

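Emit:
move_arm([
  {"dp":[0.0015,0.001,0],"turn":[0,0,0]},
  {"dp":[0.003,0.0015,0],"turn":[0,0,0]},
  {"dp":[0.003,0.0015,0],"turn":[0,0,0]},
  {"dp":[0.003,0.0015,0],"turn":[0,0,0]},
  {"dp":[0.003,0.0015,0],"turn":[0,0,0]},
  {"dp":[0.003,0.0015,0],"turn":[0,0,0]},
  {"dp":[0.003,0.0015,0],"turn":[0,0,0]},
  {"dp":[0.003,0.0015,0],"turn":[0,0,0]},
])

```text
time: 22.2
tool_pos: [0.6027, -0.2157, 0.1812]
tool_rot: [0.85, 1.571, -0.865]
contact_force: [0.0, 0.6, 0.7]
opening: 0.0003
```

Emit:
move_arm([
  {"dp":[-0.003,0.001,0],"turn":[0,0,0]},
  {"dp":[-0.007,0.001,0],"turn":[0,0,0]},
  {"dp":[-0.012,0.001,0],"turn":[0,0,0]},
  {"dp":[-0.018,0.001,0],"turn":[0,0,0]},
  {"dp":[-0.025,0.001,0],"turn":[0,0,0]},
  {"dp":[-0.032,0.001,0],"turn":[0,0,0]},
  {"dp":[-0.04,0.001,0],"turn":[0,0,0]},
  {"dp":[-0.05,0,0],"turn":[0,0,0]},
  {"dp":[-0.06,0,0],"turn":[0,0,0]},
])

```text
time: 23.1
tool_pos: [0.6026, -0.2157, 0.2421]
tool_rot: [0.901, 1.571, -0.814]
contact_force: [-0.3, 0.4, -0.5]
opening: 0.0005
```

```bash
python3 s.py; python3 -c "
from h import *
snap('wrist','w8');snap('top','t8')"
```

```text
23.1 rack [ 0.0838 -0.15    0.2421] F rack [-0.33  0.32 -0.49] op 0.0005 q [-0.46  0.55  1.15 -0.    1.44  1.25]
residual turn [ 0.    0.01 -0.01]
```

View pics/w8.png

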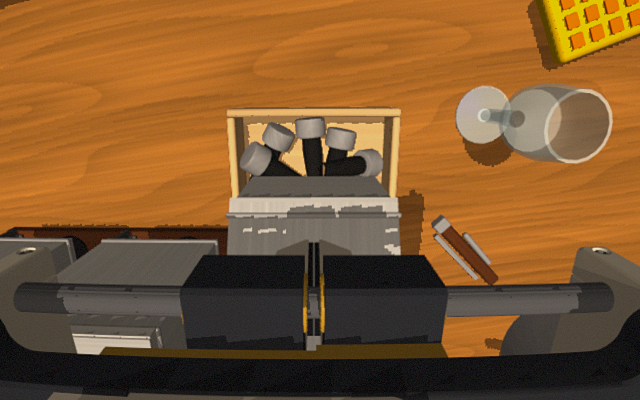

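The wrist view shows five stopper heads in the crate: (257,158), (280,136), (310,127), (340,138) and (370,161). The tin is staying tipped. I'll pull the arm away for a full look.

Emit:
move_arm([
  {"dp":[-0.04,0,0],"turn":[0,0,0]},
  {"dp":[-0.08,-0.01,0],"turn":[0,0,0]},
  {"dp":[-0.1,-0.045,0],"turn":[0,0,0]},
  {"dp":[-0.1,-0.09,0],"turn":[0,0,0]},
  {"dp":[-0.1,-0.135,0],"turn":[0,0,0]},
  {"dp":[-0.1,-0.18,0],"turn":[0,0,0]},
  {"dp":[-0.1,-0.22,0],"turn":[0,0,0]},
  {"dp":[-0.1,-0.24,0],"turn":[0,0,0]},
  {"dp":[-0.1,-0.24,0],"turn":[0,0,0]},
])

```text
time: 24.1
tool_pos: [0.3633, -0.1808, 0.3418]
tool_rot: [0.81, 1.57, -0.906]
contact_force: [-0.4, 0.5, -0.3]
opening: 0.0004
```

```bash
python3 s.py
python3 - <<'E'
from f import *
import cv2
for n in('scene','top'):
    p,d,i=snap(n,n+'9'); X=cloud(d,i); Q=(X-A)@RR
    m=(abs(Q[...,1]+.15)<.05)&(Q[...,0]>-.06)&(Q[...,0]<.11)&(Q[...,2]>.15)&(Q[...,2]<.27)
    P=Q[m]; s=(P[:,0]>0.0)&(P[:,0]<.09)
    if s.sum()>30:
        k=np.polyfit(P[s,0],P[s,2],1); print(n,s.sum(),'wall slope->theta',np.pi/2-np.arctan(k[0]))
im=cv2.imread('pics/scene9.png')[160:360,180:380]; cv2.imwrite('pics/z9.png',cv2.resize(im,None,fx=3,fy=3,interpolation=cv2.INTER_CUBIC))
E
```

```text
24.1 rack [-0.1581 -0.1498  0.3418] F rack [-0.51  0.41 -0.3 ] op 0.0004 q [-0.65  0.04  1.59 -0.    1.51  1.07]
residual turn [-0.07  0.05 -0.05]
scene 1342 wall slope->theta 2.087257898490335
top 1126 wall slope->theta 2.072051275108749
```

View pics/z9.png

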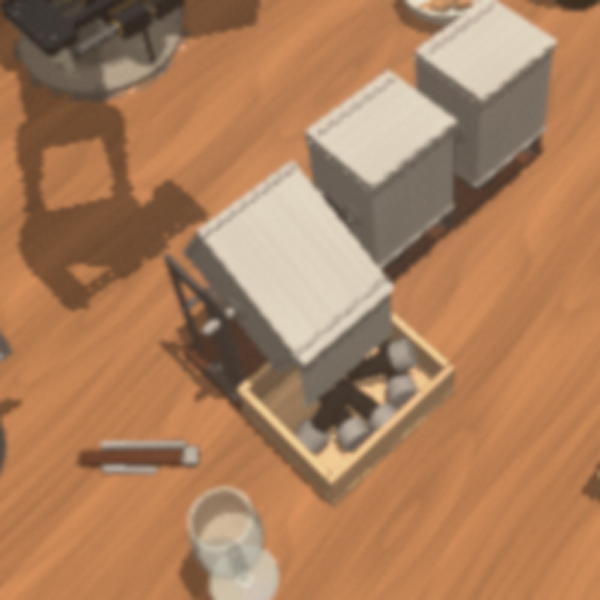

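View pics/top9.png

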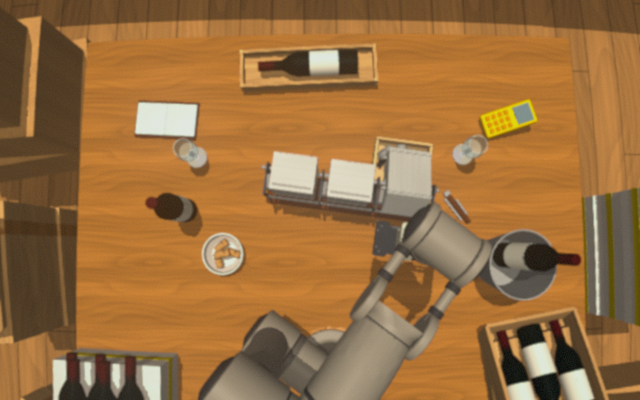

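```bash
python3 -c "
from cell import robot
print(robot.hand_in())"
```

```text
the job is handed in; nothing more can be done
None
```

The job is done and handed in at about 24 s. The right tin (tin 3) was the fullest, and all five of its stoppers are in the crate.

- **Finding the tin:** I rocked each tin to 0.35 rad. The push force was about 5.3 N on tin 3, against about 2.6 N on tin 2 and 2.5 N on tin 1. The torque readings were noisy, 0.19–0.28 N m for tin 3 and 0.14–0.22 for the other two. That picks the heaviest tin, but can't tell which of the others holds one stopper and which holds two.
- **Placing the crate:** I gripped its left wall and dragged it in front of tin 3 until it pressed against the base board. Measured afterwards, it sat square in front of the tin.
- **Tipping:** I tipped tin 3 slowly to about 2.2 rad, then lifted away.
- **Last checks, arm clear:**
  - Nearly 2 s after release, tin 3 still stood at about 2.08 rad (2.07 and 2.09 from the two cameras). I take that as the catch holding it; the catch itself was not visible in the pictures.
  - Five stopper heads are visible in the crate and none on the counter.
  - Tins 1 and 2 are upright with their lids shut.
  - The bottle, glasses, corkscrew and bowl look unmoved, though I did not re-measure their positions.

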